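Tip ferrite rods into the V-jig and close the row up for bonding

ROBOT

A 6-joint arm with a two-finger parallel gripper is mounted at the origin on a cart in front of the work surface, level with it; the furniture and walls round the work are solid. World frame = base frame: x ahead of the robot, y to its left, z up, the work surface at z = 0. Lengths are in mm, angles in degrees, forces in N, time in s.
With the tool pointing down it reaches from about 350 to 775 mm from the base axis. Payload 5.5 kg.
Tool frame: the origin (TCP) lies between the finger pads; the fingertips stand 25 mm ahead of it and the grasp point (between the pads) lies 6 mm ahead of it; z points along the fingers, y is the line along which they close (so a half turn about z gives the same grasp; the last joint's range is limited). The gripper opens to 85 mm and grips with 20 to 120 N. Pads are 22 mm wide; open, the fingers measure 114 mm over their backs; the gripper's body (76 mm by 85 mm) begins 54 mm behind the grasp point. The pads swing forward as they close: fully open they stand 13 mm farther back than shut.
Start: joints at [-80.306, 17.945, 2.641, 74.691, 0, 82.002], TCP at [174.747, -547.844, 256.323] pointing down, gripper open.
Joint ranges: [-158.12, 158.12], [-49.38, 96.58], [-58.88, 72.47], [-126.05, 133.96], [-84.25, 85.87], [-180, 180]. Speed limits (degrees/s): [147.25, 147.25, 180, 180, 180, 180].

INTERFACE

Orientations are given as a 3x3 rotation matrix whose columns are the frame's x, y, z axes.
In Python, from rig import arm, eyes gives the robot as it stands. The module is installed in compiled form; this text tells all that it offers.
- The arm moves only by the tool carry_out, never from a script. Its argument "moves" is text: rows parted by semicolons, each of 7 numbers parted by spaces: the shift along the world's x, y, z in cm, then the turn, a rotation vector about the world's x, y, z in rad, then the closure, from 0 (fully open) to 1 (shut). A call has 1 to 8 rows; each row shifts and turns the commanded pose from where the row before left it; what a row does not reach is not made up. A row lasts 1/12 s, in which the tool goes at most 41.7 mm and 7.16 degrees, less where a joint would pass 70% of its speed; a pose out of reach is approached as far as the arm can. A call with a gripper value outside its range is refused whole. The fingers move at their own pace and stop on an object; "newtons" is the grip in N (left out, the last holds). Time passes only in rows, so rows that do not move let the fingers close. It gives the time, the measured TCP pose, the force, the opening and the grip force at its end, in the units of the state.
- arm.state(): the state, without advancing time (a new reading comes with each control period).
- eyes.camera(name): name is "scene" or "top" or "wrist"; returns the picture (420x560x3 uint8, red, green, blue); there is no depth.
- eyes.camera_params(name): a dict with "mtx" (3x3 intrinsics, pixels), "world_from_camera" (4x4, takes a point from camera to world coordinates); the wrist camera has in their place "mount" (4x4, takes a point from camera to tool coordinates, whose origin is the TCP and whose axes are the flange's). Camera axes: x right, y up, looking along -z (the intrinsics and any distortion apply to the point x, -y, -z); pixel columns grow to the right and rows downward; lengths in mm; the calibration is good to about 2 mm. A picture is of the moment at which its call begins: read the wrist's pose just before it. camera_params takes no time and is no camera call.
- arm.job_done(): hands the job in; it is judged then, once.
The state is a dict: "clock": time; "qpos": joint angles; "qvel": joint speeds; "joint_torque": joint torques, N m; "position": TCP position; "eef_rot": TCP orientation; "contact_force": force on the tool from outside, world axes, zero at the start; "moment": the same for the moment, N m; "finger_gap": finger opening in mm; "grasp_force": force on a finger pad.
Only numpy, scipy, OpenCV 4.12 (cv2) and the standard library are available. Lean on these libraries where they do the work, as an engineer would, in place of code of your own. Each camera call takes 0.05 s, during which the arm holds its last target. There are 200 camera calls.

TASK

Make up a long aerial core for bonding: carry the tip tray to the angle jig without spilling, tip its three ferrite rods gently into the V so that they lie in line along the fold between the end stop and the sliding follower, and stand the empty tray upright on the desk again. Then slide the follower along until the row is closed up end to end against the end stop and the follower's spring nose is pressed about half-way in, and let go. The rods are degreased and brittle: never touch them with the fingers, drop them from a height or crush the row, and leave the tin, multimeter and side cutters where they are.

Things in the scene. Friction and masses are not known exactly. Their poses are not given: they have to be found in the camera images.
- jig: fixed angle jig: 360 mm of aluminium angle lying open side up as a 90-degree V-trough on a 104 x 370 mm plywood base. Origin: centre of the base's underside; y along the fold to the end-stop end, x across (away from the robot at yaw 0), z up. Inside of the fold 24 mm above the origin; the legs rise at 45 degrees to edges 54 mm up and 31 mm to either side
- fold (a point): point on the line where the axes of rods bedded in the fold lie, half-way along the jig, 36.7 mm above its underside; axes as the jig's
- stop_zone (a point): on that line, 139 mm towards +y from point fold. The end stop (dark V-block, bridge over both legs 67 mm high, steel wing screw on top 85 mm high) is clamped firm with its face within 17 mm either side (along y) of this point: where exactly differs from job to job and must be seen or felt. At the start 240 mm or more are free between it and the nose
- knob (a point): centre of the follower's grip: upright round black knob, 19 mm in diameter, straight from 76 to 108 mm above the desk, this point at 92 mm; axes as the jig's. The follower (dark V-block, 86 mm wide bridge 67 mm high) slides only along the jig's y, from its start at the -y end up to 125 mm towards +y, drags with a steady 10 N and stays where it is let go
- nose: the follower's spring nose: brass pin, 8.4 mm in diameter, pointing to the jig's +y at the rods' axis height; origin: centre of its tip; axes as the jig's. Free, the tip is 31 mm ahead (+y) of the knob's axis; it goes in by 10 mm (then 21 mm ahead). Spring: 1.5 N at first, 4.5 N half-way, 7.5 N at the bottom. A rod sliding free in the fold resists with only 0.4 to 0.6 N
- tray: loose aluminium tip tray, 62 (x) by 207 mm (y), 0.22 kg. Origin: centre of its underside; x from the open lip (x = -26 mm) to the back wall (+27 mm). Its floor falls 12 degrees to the back, so the rods lie against the back wall when it is level and roll out over the lip when it is tipped by clearly more. Three 66 mm lanes along y, one rod in each; dividers and walls 24 to 26 mm high
- tray_lip (a point): middle of the tray's lip edge, 26 mm before (-x) the tray's origin and 16 mm above its underside; axes as the tray's
- tray_grip (a point): grip point on the tray's upright tab behind the back wall: 8 mm thick (x), 46 mm wide (y), its top 77 mm above the underside; the point is at mid-thickness, 32 mm behind (+x) the tray's origin and 62 mm above its underside. The rods reach up to 26 mm; axes as the tray's
- rod_a: dark ferrite rod, 18 mm in diameter, 60 mm long, about 60 g, brittle; in the lane at the tray's -y end at the start; origin at its centre, y along its axis (it may roll about y)
- rod_b: dark ferrite rod, 18 mm in diameter, 60 mm long, about 60 g, brittle; in the tray's middle lane at the start; origin at its centre, y along its axis (it may roll about y)
- rod_c: dark ferrite rod, 18 mm in diameter, 60 mm long, about 60 g, brittle; in the lane at the tray's +y end at the start; origin at its centre, y along its axis (it may roll about y)
- flux_tin: bystander: round tin with a blue band, 58 mm in diameter, 62 mm high; origin at the centre of its underside
- multimeter: bystander: yellow-edged multimeter lying on its back, 135 x 70 mm, 42 mm high; origin at the centre of its underside, x along its length
- pliers_red: bystander: small side cutters with red grips, 55 x 160 mm, 12 mm high; origin at the centre of its underside, y along its length
There are look-alikes about, which are no part of the job. Leave any turquoise look-alike of the rod_c alone.

How it is judged (in metres and radians):
On the way:
1. all three rods lie in line in the fold between the end stop and the follower (x of rod_a in the frame of fold between -0.003 and 0.003 m and z of rod_a in the frame of fold between -0.003 and 0.003 m and angle between the y axis of each of rod_a, rod_b, rod_c and the y axis of jig, either way round below 0.06 rad and y of each of rod_a, rod_b, rod_c in the frame of nose above 0.02 m and x of rod_b in the frame of fold between -0.003 and 0.003 m and z of rod_b in the frame of fold between -0.003 and 0.003 m and x of rod_c in the frame of fold between -0.003 and 0.003 m and z of rod_c in the frame of fold between -0.003 and 0.003 m), for 0.2 s.
At the end, for the whole second after the job is handed in: All three rods rest in the fold (within 3 mm, 0.06 rad), closed up (gaps together under 5 mm) against the end stop, the nose pressing with over 3 N, pressed in by about 2.5 to 9 mm; the tray stands upright on the desk, all at rest and let go (all of step 1 and y of each of rod_a, rod_b, rod_c in the frame of nose below 0.155 m and linear speed of each of rod_a, rod_b, rod_c, tray below 0.01 m/s and contact force between nose and anything else above 3 N and y of nose in the frame of knob above 0.0218 m and angle between tray_grip's own z axis and vertical below 0.08 rad and height (world z) of tray_grip between 0.057 and 0.067 m); the robot touches nothing.
It fails at once if a finger touches a ferrite rod (contact force between the fingers and rod_a above 0.3 N or contact force between the fingers and rod_b above 0.3 N or contact force between the fingers and rod_c above 0.3 N).
It fails at once if a rod is dropped from more than about 14 cm or thrown (faster than 1.7 m/s) (linear speed of any of rod_a, rod_b, rod_c above 1.7 m/s).
It fails at once if the row is squeezed with more than 20 N (brittle) (contact force between nose and anything else above 20 N).
It fails at once if the tin, the multimeter or the side cutters are moved more than 3 cm (distance of any of flux_tin, multimeter, pliers_red from where it was at the start of the episode above 0.03 m).
It also fails if it takes over 67 s, if anything falls off the work surface, if the arm or the gripper's body presses on something with over 40 N, if the wrist force passes 120 N, or if a joint passes its speed limit or range.

## Working session

There is one attempt and no reset: what is moved stays moved. The work goes in short steps, Python scripts to look and compute and a tool call to move; the robot and the scene stay as the last step left them, time stands still between calls to the robot, and variables do not carry over. Pictures are saved under pics/ and viewed, at most 10 in all, crops included, and the job is handed in when it is done.

Besides the shell and the picture viewer there is one more tool, called after ">>>" in YAML: its name, and indented under it one key for each argument. carry_out: Moves the arm, as the interface text tells. Its arguments: {"type":"object","properties":{"moves":{"type":"string"},"newtons":{"type":"number"}},"required":["moves"]}

```bash
mkdir -p pics; python3 - <<'E'
from rig import arm, eyes
import cv2, numpy as np
for n in ("scene","top"):
    im=eyes.camera(n); cv2.imwrite(f"pics/{n}0.png",im[:,:,::-1])
    p=eyes.camera_params(n); print(n,{k:np.round(v,3).tolist() if hasattr(v,'__len__') else v for k,v in p.items()})
p=eyes.camera_params("wrist");print({k:np.round(v,3).tolist() for k,v in p.items()})
s=arm.state();print(s)
E
```

```text
scene {'mtx': [[435.106, 0.0, 287.206], [0.0, 435.106, 203.574], [0.0, 0.0, 1.0]], 'world_from_camera': [[-0.551, 0.476, -0.686, -254.389], [-0.835, -0.31, 0.455, 466.562], [0.004, 0.823, 0.568, 727.724], [0.0, 0.0, 0.0, 1.0]]}
top {'mtx': [[423.733, 0.0, 282.117], [0.0, 423.733, 205.739], [0.0, 0.0, 1.0]], 'world_from_camera': [[-0.006, 0.982, -0.187, 266.28], [-1.0, -0.005, 0.002, -41.192], [0.001, 0.187, 0.982, 1399.876], [0.0, 0.0, 0.0, 1.0]]}
{'mtx': [[335.265, 0.0, 281.463], [0.0, 335.265, 207.359], [0.0, 0.0, 1.0]], 'mount': [[0.001, 0.945, 0.327, 84.653], [1.0, -0.001, -0.001, 0.058], [-0.0, 0.327, -0.945, -118.418], [0.0, 0.0, 0.0, 1.0]]}
{'clock': 0.1, 'qpos': array([-8.03059517e+01,  1.79865639e+01,  2.58477374e+00,  7.46898346e+01,
        9.92634115e-04,  8.20013668e+01]), 'qvel': array([ 0.02385714, -0.14640144,  0.08339237,  0.17673705, -0.16291186,
       -0.02792159]), 'joint_torque': array([ 3.20629973e-03, -4.81723738e+01,  2.99244386e+01,  1.27461681e-02,
       -1.19885472e-04,  5.09645659e-09]), 'position': array([ 174.67546871, -547.40871673,  255.50657254]), 'eef_rot': array([[ 9.52700343e-01,  3.03911160e-01, -2.52199406e-04],
       [ 3.03911170e-01, -9.52699064e-01,  1.57923710e-03],
       [ 2.39677641e-04, -1.58118594e-03, -9.99998721e-01]]), 'contact_force': array([-0.40631566, -0.41697049,  0.5467606 ]), 'moment': array([-0.02761393, -0.02657477, -0.00633405]), 'grasp_force': 0.0, 'finger_gap': 85.50230585466828}
```

View pics/scene0.png

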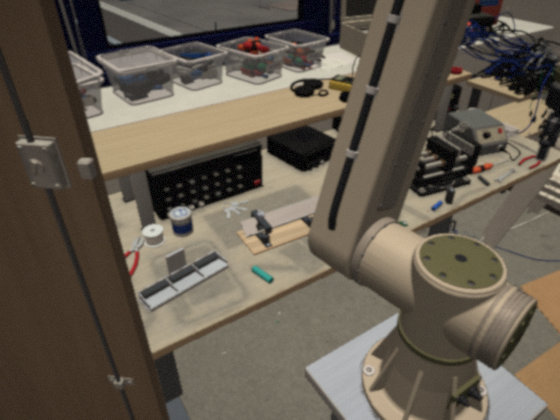

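View pics/top0.png

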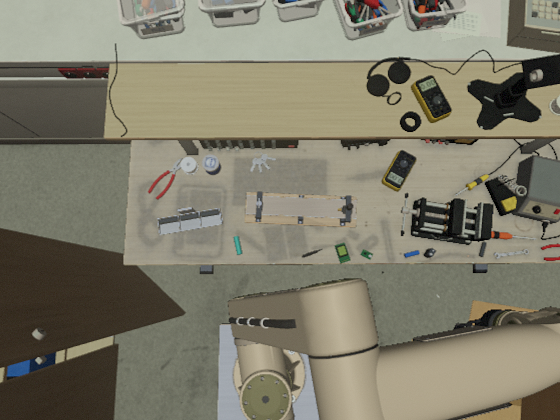

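The top view shows the tray at about (190,220), the jig at (300,208) and the turquoise look-alike at (238,245), with the tin at (211,163), the cutters at (162,184) and the multimeter at (400,170). I'll enlarge the tray and jig to tell the follower from the end stop.

```bash
cat > h.py <<'E'
from rig import arm, eyes
import numpy as np, cv2
def ray(n,u,v,z,T=None):
    "world point at height z seen at pixel u,v"
    p=eyes.camera_params(n); K=p["mtx"]; T=p["world_from_camera"] if T is None else T
    d=p.get("dist"); 
    d=T[:3,:3]@np.array([(u-K[0,2])/K[0,0],-(v-K[1,2])/K[1,1],-1]); o=T[:3,3]
    return o+d*(z-o[2])/d[2]
def wristT(s):
    T=np.eye(4);T[:3,:3]=s["eef_rot"];T[:3,3]=s["position"];return T@eyes.camera_params("wrist")["mount"]
def proj(n,P,T=None):
    p=eyes.camera_params(n);K=p["mtx"];T=p["world_from_camera"] if T is None else T
    c=T[:3,:3].T@(np.asarray(P,float)-T[:3,3]);return np.array([K[0,2]+K[0,0]*c[0]/-c[2],K[1,2]+K[1,1]*c[1]/c[2]])
E
python3 - <<'E'
from h import *
print(eyes.camera_params("top").keys())
im=cv2.imread("pics/top0.png")[175:260,145:365]
s=cv2.resize(im,None,fx=3.6,fy=3.6,interpolation=cv2.INTER_CUBIC)
im=cv2.imread("pics/scene0.png")[190:310,130:330]
t=cv2.resize(im,None,fx=2.4,fy=2.4,interpolation=cv2.INTER_CUBIC)
o=np.zeros((600,800,3),np.uint8);o[:s.shape[0],:s.shape[1]]=s;o[310:310+t.shape[0],:t.shape[1]]=t
cv2.imwrite("pics/crop0.png",o)
E
```

```text
dict_keys(['mtx', 'world_from_camera'])
```

View pics/crop0.png

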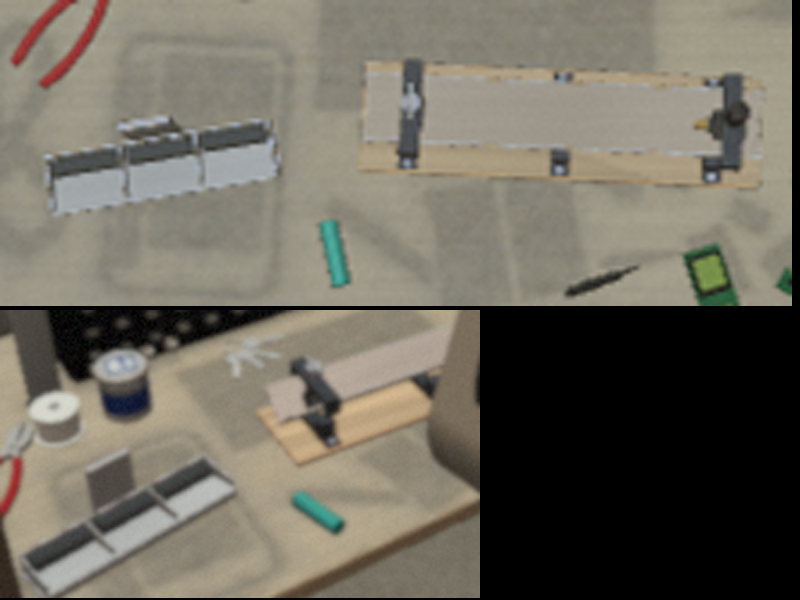

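Crop: the end stop (grey wing screw) is at the left (+y) at crop (410,105). The follower with its black knob and brass nose is at the right, knob at (737,112), nose pointing left. The tray's lip faces the robot and its tab is at (148,124). The turquoise look-alike at (334,253) is not part of the job; the real rods are the dark ones in the tray.

```bash
python3 - <<'E'
from h import *
c=lambda u,v:(145+u/3.6,175+v/3.6)
for k,(u,v,z) in dict(lipL=(55,213,16),lipR=(280,178,16),tabL=(120,125,77),tabR=(172,118,77),wing=(412,103,80),stopR=(422,110,67),knob=(737,112,108),nose=(695,124,37),
 b1=(362,62,10),b2=(763,80,10),b3=(360,170,10),b4=(762,188,10)).items():
    print(k,ray("top",*c(u,v),z).round(1))
E
```

```text
lipL [437.6 356.3  16. ]
lipR [468.7 151.9  16. ]
tabL [507.7 285.3  77. ]
tabR [513.7 239.7  77. ]
wing [525.5  28.   80. ]
stopR [521.6  19.7  67. ]
knob [ 510.5 -253.7  108. ]
nose [ 513.1 -226.9   37. ]
b1 [578.5  78.5  10. ]
b2 [ 559.2 -295.1   10. ]
b3 [476.6  79.2  10. ]
b4 [ 457.8 -290.3   10. ]
```

>>> carry_out:
  moves: "4 1 0 0 0 0 0;4 2 0 0 0 0 0;3 3 0 0 0 0 0;2 3.5 0 0 0 0 0;2 3.5 0 0 0 0 0;1.5 4 0 0 0 0 0;1.5 4 0 0 0 0 0;1 4 0 0 0 0 0"

```text
clock: 0.77
position: [361.4, -299.8, 255.8]
eef_rot: [[0.953, 0.304, -0.0], [0.304, -0.953, 0.0], [0.0, -0.0, -1.0]]
contact_force: [0.6, 0.2, -0.1]
finger_gap: 85.2
grasp_force: 0.0
```

>>> carry_out:
  moves: "1 3.5 0.5 0 0 -0.12 0;1 3.5 0.5 0 0 -0.12 0;1 3.5 0.5 0 0 -0.12 0;1.5 3.5 0.5 0 0 -0.12 0;1.5 3 0.5 0 0 -0.12 0;2 2 0.5 0 0 -0.12 0;2 1 0.5 0 0 -0.12 0;2 0 0.5 0 0 -0.12 0"

```text
clock: 1.43
position: [450.9, -157.7, 294.9]
eef_rot: [[0.863, -0.504, 0.023], [-0.505, -0.862, 0.041], [-0.001, -0.047, -0.999]]
contact_force: [1.1, -1.2, -0.2]
finger_gap: 85.7
grasp_force: 0.0
```

```bash
python3 - <<'E'
from h import *
s=arm.state();print(s["position"],s["qpos"].round(1),s["qvel"].round(1))
im=eyes.camera("wrist"); cv2.imwrite("pics/w1.png",im[:,:,::-1]); np.save("w1.npy",wristT(s))
E
```

```text
[ 450.92789552 -157.73873037  294.92155701] [-30.5   6.4  -6.6  77.    2.7 179.8] [-55.9  13.3  22.5   9.4  17.7   2.7]
```

View pics/w1.png

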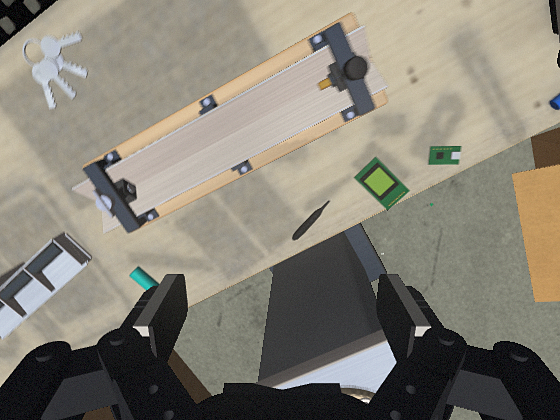

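The wrist view shows the end stop's bridge with its inner edge at about (124,195), a dark block on the inside of it at (125,188), the nose tip at (319,85) and the knob top at (355,68). Joint 6 has reached its limit, so I'll turn the other way from here.

```bash
python3 - <<'E'
from h import *
T=np.load("w1.npy")
Y=np.array([.0515,.9987]);X=np.array([.9987,-.0515]);C=np.array([518,-106.9])
for k,(u,v,z) in dict(br1=(105,163,67),br2=(145,226,67),dark=(135,188,45),knob=(355,68,108),nose=(319,86,37),c1=(350,12,10),c2=(388,100,10),c4=(112,233,10)).items():
    P=ray("w",u,v,z,T) if 0 else None
    K=eyes.camera_params("wrist")["mtx"];d=T[:3,:3]@np.array([(u-K[0,2])/K[0,0],-(v-K[1,2])/K[1,1],-1]);P=T[:3,3]+d*(z-T[2,3])/d[2]
    print(k,P.round(1),"jig",((P[:2]-C)@X).round(1),((P[:2]-C)@Y).round(1))
im=cv2.imread("pics/w1.png")[140:245,60:200]
cv2.imwrite("pics/crop1.png",cv2.resize(im,None,fx=5,fy=5,interpolation=cv2.INTER_CUBIC))
E
```

```text
br1 [561.8   8.9  67. ] jig 37.8 117.9
br2 [482.4  16.1  67. ] jig -41.9 121.0
dark [523.8  10.8  45. ] jig -0.3 117.8
knob [ 513.2 -255.2  108. ] jig 2.9 -148.3
nose [ 514.5 -226.8   37. ] jig 2.7 -119.9
c1 [ 562.2 -290.9   10. ] jig 53.6 -181.5
c2 [ 461.7 -288.5   10. ] jig -46.9 -184.2
c4 [489.9  98.3  10. ] jig -38.6 203.4
```

>>> carry_out:
  moves: "0 1 -0.5 0 0 0.12 0;0.5 2 -0.5 0 0 0.12 0;0.5 3 -0.5 0 0 0.12 0;0.5 3 -0.5 0 0 0.12 0;0.5 3 -0.5 0 0 0.12 0;0.5 3 -0.5 0 0 0.12 0;0.5 3 -0.5 0 0 0.12 0;0.5 3 -0.5 0 0 0.12 0"

```text
clock: 2.15
position: [483.9, 49.1, 254.1]
eef_rot: [[0.911, 0.413, -0.02], [0.413, -0.91, 0.04], [-0.002, -0.044, -0.999]]
contact_force: [1.1, 0.4, 0.1]
finger_gap: 85.5
grasp_force: 0.0
```

>>> carry_out:
  moves: "0.5 3 -0.5 0 0 0.12 0;0.5 3 -0.5 0 0 0.12 0;0.5 3 -0.5 0 0 0.12 0;0.5 3 -0.5 0 0 0.12 0;0.5 2 -0.5 0 0 0.12 0;0.5 1.5 -0.5 0 0 0.12 0;0 1 -0.5 0 0 0.12 0;0 0 0 0 0 0.12 0"

```text
clock: 2.82
position: [513.5, 214.5, 217.9]
eef_rot: [[0.181, 0.982, -0.046], [0.983, -0.181, 0.007], [-0.002, -0.047, -0.999]]
contact_force: [0.2, -0.3, -0.6]
finger_gap: 85.5
grasp_force: 0.0
```

View pics/crop1.png

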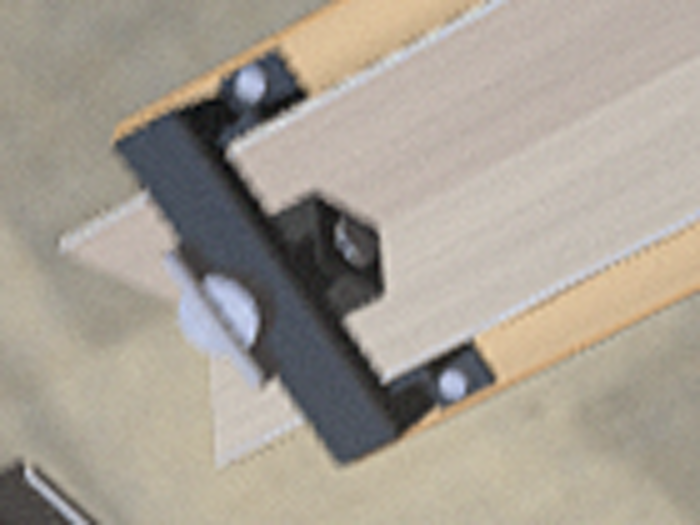

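The end stop's lower V-block face (with its hole) shows at crop (350,245), about 122–126 mm along the jig. The nose is about 240 mm from it, as the task says.

>>> carry_out:
  moves: "0 1.5 -0.5 0 0 0.1 0;0 1 -0.5 0 0 0.1 0;0 0.5 0 0 0 0 0;0 0 0 0 0 0 0;0 0 0 0 0 0 0"

```text
clock: 3.23
position: [514.0, 242.7, 209.6]
eef_rot: [[-0.008, 0.999, -0.044], [1.0, 0.008, -0.002], [-0.001, -0.044, -0.999]]
contact_force: [-0.2, 0.1, 0.4]
finger_gap: 85.9
grasp_force: 0.0
```

```bash
python3 - <<'E'
from h import *
s=arm.state();print(s["position"],s["qpos"].round(1),s["qvel"].round(1),s["eef_rot"].round(3).tolist())
im=eyes.camera("wrist"); cv2.imwrite("pics/w2.png",im[:,:,::-1]); np.save("w2.npy",wristT(s))
E
```

```text
[514.02911848 242.68024844 209.62160521] [ 16.9  20.1  -1.   71.4   0.6 106.4] [-0.7 -0.5  0.  -0.1 -0.  -0.4] [[-0.008, 0.999, -0.044], [1.0, 0.008, -0.002], [-0.001, -0.044, -0.999]]
```

View pics/w2.png

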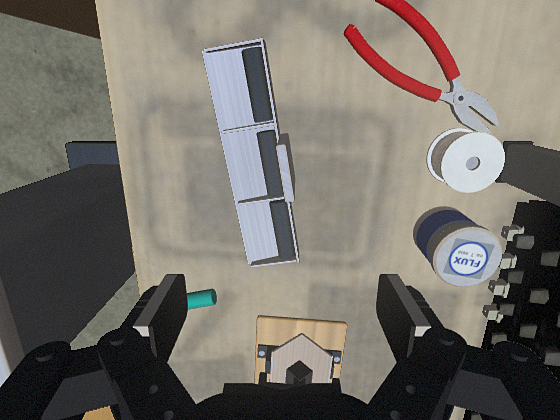

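The tray's dark rods lie against the back wall. The lip corners are at (205,53) and (249,266), and the tab top runs from about (284,135) to (291,200). The tin at (460,255) is clear to the right.

```bash
python3 - <<'E'
from h import *
T=np.load("w2.npy")
def r(u,v,z):
    K=eyes.camera_params("wrist")["mtx"];d=T[:3,:3]@np.array([(u-K[0,2])/K[0,0],-(v-K[1,2])/K[1,1],-1]);return (T[:3,3]+d*(z-T[2,3])/d[2]).round(1)
for k,a in dict(lipL=(205,53,16),lipR=(249,266,16),tabL=(282,135,77),tabR=(289,201,77),tin=(469,258,62)).items(): print(k,r(*a))
w=np.asarray(cv2.imread("pics/w2.png"));cv2.imwrite("pics/crop2.png",cv2.resize(w[100:240,200:340],None,fx=4,fy=4))
from scipy.spatial.transform import Rotation as R
a=np.radians(8.5);Rg=np.array([[-np.sin(a),np.cos(a),0],[np.cos(a),np.sin(a),0],[0,0,-1]]).astype(float)
s=arm.state();print(R.from_matrix(Rg@s["eef_rot"].T).as_rotvec().round(3))
E
```

```text
lipL [439.  357.2  16. ]
lipR [472.2 152.3  16. ]
tabL [508.4 296.3  77. ]
tabR [514.4 245.3  77. ]
tin [670.1 192.4  62. ]
[ 0.005 -0.044  0.141]
```

View pics/crop2.png

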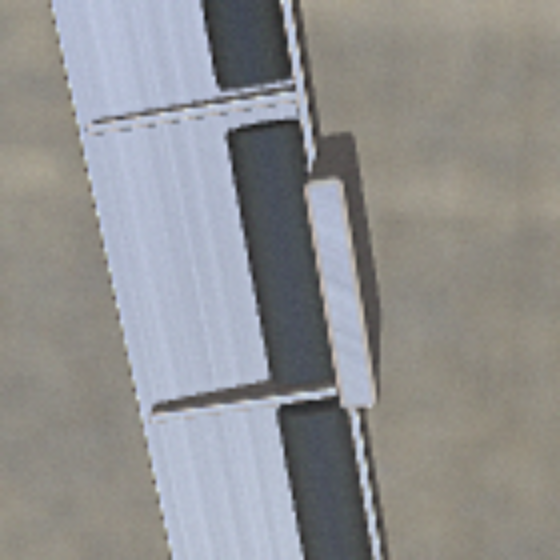

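>>> carry_out:
  moves: "-0.2 1 -1 0.005 -0.044 0.05 0.3;0 0.7 -2 0 0 0.05 0.4;0 0.4 -2.5 0 0 0.05 0.4;0 0 -2.5 0 0 0 0.4;0 0 -2.5 0 0 0 0.4;0 0 -2.2 0 0 0 0.4;0 0 -1.5 0 0 0 0.4;0 0 0 0 0 0 0.4"
  newtons: 70

```text
clock: 3.95
position: [510.0, 262.2, 64.6]
eef_rot: [[-0.157, 0.988, -0.006], [0.988, 0.157, 0.0], [0.001, -0.006, -1.0]]
contact_force: [-1.1, -0.5, 0.1]
finger_gap: 51.2
grasp_force: 0.0
```

```bash
python3 - <<'E'
from h import *
from scipy.spatial.transform import Rotation as R
s=arm.state()
a=np.radians(9);Rg=np.array([[-np.sin(a),np.cos(a),0],[np.cos(a),np.sin(a),0],[0,0,-1]])
print(s["position"],s["finger_gap"],R.from_matrix(Rg@s["eef_rot"].T).as_rotvec().round(3),s["qpos"].round(1))
E
```

```text
[509.99964733 262.22965553  64.59501289] 51.22286908078735 [-0.    -0.006 -0.   ] [ 1.910e+01  2.530e+01 -1.490e+01  5.010e+01  1.000e-01  1.001e+02]
```

>>> carry_out:
  moves: "0.2 0.1 0.3 0 -0.006 0 0.4;0 0 0 0 0 0 1;0 0 0 0 0 0 1;0 0 0 0 0 0 1;0 0 0 0 0 0 1;0 0 0 0 0 0 1;0 0 0 0 0 0 1"
  newtons: 70

```text
clock: 4.53
position: [512.6, 264.7, 72.6]
eef_rot: [[-0.16, 0.987, 0.004], [0.987, 0.16, 0.002], [0.002, 0.004, -1.0]]
contact_force: [-8.0, -1.8, 13.0]
finger_gap: 6.9
grasp_force: 68.6
```

>>> carry_out:
  moves: "0 0 0 0 0 0 1;0 0 0.1 0 0 0 1;0 0 0.3 0 0 0 1;0 0 0.5 0 0 0 1;0 0 0.8 0 0 0 1;0 0 1 0 0 0 1;0 0 1 0 0 0 1;0 0 1 0 0 0 1"

```text
clock: 5.2
position: [514.5, 264.9, 119.0]
eef_rot: [[-0.159, 0.987, 0.006], [0.987, 0.159, 0.003], [0.002, 0.007, -1.0]]
contact_force: [0.3, -1.0, -4.1]
finger_gap: 7.0
grasp_force: 68.0
```

```bash
python3 - <<'E'
from h import *
for z in (0,100,200,300,400): print(z,ray("top",320,138,z).round(0),ray("top",240,150,z).round(0))
for u,v in ((165,150),(262,182),(262,150),(320,115)):
  print(u,v,[ray("scene",u,v,z).round(0).tolist() for z in (0,150,300)])
E
```

```text
0 [ 772. -177.    0.] [730. 100.   0.]
100 [ 736. -167.  100.] [697.  90. 100.]
200 [ 700. -158.  200.] [664.  80. 200.]
300 [ 664. -148.  300.] [631.  70. 300.]
400 [ 627. -138.  400.] [597.  60. 400.]
165 150 [[1145.0, 63.0, 0.0], [856.0, 147.0, 150.0], [568.0, 230.0, 300.0]]
262 182 [[769.0, -116.0, 0.0], [558.0, 4.0, 150.0], [347.0, 124.0, 300.0]]
262 150 [[956.0, -228.0, 0.0], [707.0, -84.0, 150.0], [457.0, 59.0, 300.0]]
320 115 [[1094.0, -591.0, -0.0], [816.0, -373.0, 150.0], [538.0, -155.0, 300.0]]
```

>>> carry_out:
  moves: "0 0 1 0 0 0 1;0.2 -0.3 1.3 0 0 0 1;0.4 -0.7 1.5 0 0 -0.02 1;0.5 -1.1 1 0 0 -0.02 1;0.5 -1.4 0.7 0 0 -0.02 1;0.5 -1.7 0.5 0 0 -0.02 1;0.5 -1.9 0.2 0 0 -0.02 1;0.5 -2 0 0 0 -0.02 1"

```text
clock: 5.87
position: [546.1, 172.8, 181.2]
eef_rot: [[-0.039, 0.999, 0.008], [0.999, 0.039, 0.002], [0.002, 0.008, -1.0]]
contact_force: [0.4, -0.1, -4.1]
finger_gap: 6.6
grasp_force: 68.1
```

>>> carry_out:
  moves: "0.4 -2 0 0 0 -0.02 1;0.4 -2 0 0 0 -0.02 1;0.4 -2 0 0 0 -0.02 1;0.4 -2 0 0 0 -0.02 1;0.4 -2 0 0 0 -0.01 1;0.4 -2 0 0 0 0 1;0.4 -2 0 0 0 0 1;0.4 -2 0 0 0 0 1"

```text
clock: 6.53
position: [577.4, 12.1, 180.3]
eef_rot: [[0.051, 0.999, 0.007], [0.999, -0.051, 0.001], [0.001, 0.007, -1.0]]
contact_force: [0.5, 0.6, -4.2]
finger_gap: 6.6
grasp_force: 68.1
```

>>> carry_out:
  moves: "0.4 -2 0 0 0 0 1;0.4 -2 0 0 0 0 1;0.3 -1.8 0 0 0 0 1;0.2 -1.5 0 0 0 0 1;0.1 -1.1 0 0 0 0 1;0 -0.7 0 0 0 0 1;0 -0.3 0 0 0 0 1;0 0 0 0 0 0 1"

```text
clock: 7.2
position: [591.0, -80.5, 179.7]
eef_rot: [[0.051, 0.999, 0.006], [0.999, -0.051, 0.002], [0.002, 0.006, -1.0]]
contact_force: [-0.5, 0.4, -3.2]
finger_gap: 6.7
grasp_force: 68.1
```

```bash
python3 - <<'E'
from h import *
s=arm.state();print(s["position"],s["eef_rot"].round(3).tolist(),s["qpos"].round(1),s["qvel"].round(1))
im=eyes.camera("top"); w=eyes.camera("wrist");np.save("w3.npy",wristT(s))
c=cv2.resize(im[165:255,230:370],None,fx=4,fy=4,interpolation=cv2.INTER_CUBIC)[:,:,::-1]
w=cv2.resize(w,None,fx=.429*1.0,fy=.429)[:,:,::-1]
cv2.imwrite("pics/w3.png",eyes.camera("wrist")[:,:,::-1])
o=np.zeros((600,560,3),np.uint8);o[:360]=c;o[360:360+w.shape[0],:w.shape[1]]=w
cv2.imwrite("pics/t3.png",o)
E
```

```text
[591.00385603 -80.4609006  179.72097952] [[0.051, 0.999, 0.006], [0.999, -0.051, 0.002], [0.002, 0.006, -1.0]] [-15.5  21.9  -2.6  65.2   0.2  77.4] [ 1.2 -0.2 -0.4 -0.   0.2  0.5]
```

View pics/t3.png

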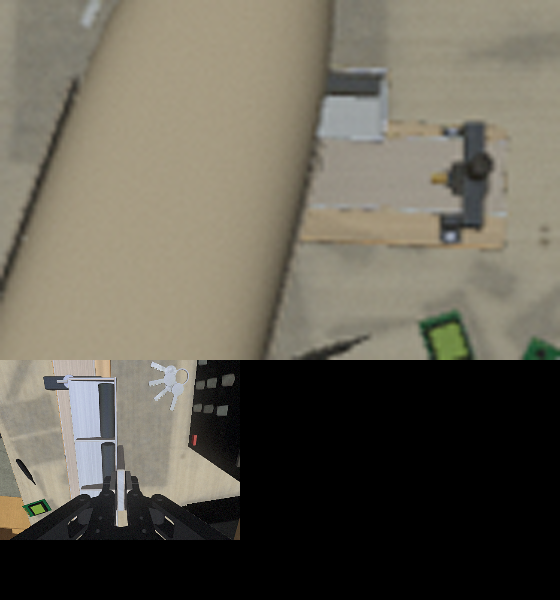

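The tray is level over the jig with the rods still at its back wall. Its -y lip corner is at top crop (386,138), which is image (326.5,199.5), well clear of the follower.

```bash
python3 - <<'E'
from h import *
P=ray("top",326.5,199.5,123)
Y=np.array([.0515,.9987]);X=np.array([.9987,-.0515]);C=np.array([518,-106.9])
f=lambda P:(((P[:2]-C)@X).round(1),((P[:2]-C)@Y).round(1))
print("lip corner",f(P)); print("tcp",f(arm.state()["position"]))
K=lambda u,v:(230+u/4,165+v/4)
for n,a in dict(knob=(480,166,108),nose=(432,178,37),brL=(463,175,67),e1=(388,139,54),e2=(388,212,54)).items(): print(n,f(ray("top",*K(*a[:2]),a[2])))
E
```

```text
lip corner (np.float64(14.5), np.float64(-73.0))
tcp (np.float64(71.5), np.float64(31.3))
knob (np.float64(-1.1), np.float64(-147.9))
nose (np.float64(1.0), np.float64(-119.9))
brL (np.float64(-1.0), np.float64(-140.8))
e1 (np.float64(28.3), np.float64(-81.4))
e2 (np.float64(-31.6), np.float64(-83.0))
```

>>> carry_out:
  moves: "0.1 -0.4 0 0 0 0 1;0.1 -0.6 -0.3 0 0 0 1;0.1 -0.6 -0.7 0 0 0 1;0.1 -0.5 -1 0 0 0 1;0.1 -0.4 -1 0 0 0 1;0 0 -0.8 0 0 0 1;0 0 -0.5 0 0 0 1;0 0 -0.2 0 0 0 1"

```text
clock: 8.02
position: [595.1, -104.9, 132.8]
eef_rot: [[0.051, 0.999, 0.003], [0.999, -0.051, 0.003], [0.003, 0.003, -1.0]]
contact_force: [-0.4, -0.8, -3.6]
finger_gap: 6.8
grasp_force: 68.1
```

```bash
python3 - <<'E'
from h import *
Y=np.array([.0515,.9987]);X=np.array([.9987,-.0515]);C=np.array([518,-106.9])
im=eyes.camera("top")
s=arm.state();p=s["position"];print(p,((p[:2]-C)@X),((p[:2]-C)@Y),s["contact_force"])
# plan tilt: lip (20,78)->(20,72)
prev=None
for th,zl in ((0,78),(6,76),(12,74),(18,72),(24,72),(30,73)):
    t=np.radians(th); q=np.array([20+58*np.cos(t)-56.6*np.sin(t), zl+58*np.sin(t)+56.6*np.cos(t)]); 
    print(th,q.round(1), None if prev is None else (q-prev).round(1)); prev=q
E
```

```text
[ 595.33950137 -104.82178613  133.11364728] 77.13193200771822 6.058496514612422 [-0.70434512  0.29859621 -3.08906221]
0 [ 78.  134.6] None
6 [ 71.8 138.4] [-6.2  3.8]
12 [ 65.  141.4] [-6.8  3.1]
18 [ 57.7 143.8] [-7.3  2.3]
24 [ 50.  147.3] [-7.7  3.5]
30 [ 41.9 151. ] [-8.   3.7]
```

>>> carry_out:
  moves: "-0.3 0.02 0.2 -0.003 -0.052 0 1;-0.3 0.02 0.2 -0.003 -0.052 0 1;-0.3 0.02 0.2 -0.003 -0.052 0 1;-0.35 0.02 0.15 -0.003 -0.052 0 1;-0.25 0.01 0.1 -0.002 -0.035 0 1;-0.25 0.01 0.1 -0.002 -0.035 0 1;-0.25 0.01 0.1 -0.002 -0.035 0 1;-0.25 0.01 0.1 -0.002 -0.035 0 1"

```text
clock: 8.73
position: [573.4, -103.6, 146.9]
eef_rot: [[0.05, 0.936, 0.349], [0.999, -0.046, -0.018], [-0.001, 0.349, -0.937]]
contact_force: [0.8, 0.1, -3.7]
finger_gap: 6.7
grasp_force: 68.6
```

>>> carry_out:
  moves: "-0.25 0.01 0.1 -0.002 -0.035 0 1;-0.25 0.01 0.1 -0.002 -0.035 0 1;0 0 0 0 0 0 1;0 0 0 0 0 0 1;0 0 0 0 0 0 1;0 0 0 0 0 0 1"

```text
clock: 9.23
position: [569.7, -104.0, 149.1]
eef_rot: [[0.05, 0.91, 0.412], [0.999, -0.045, -0.022], [-0.002, 0.413, -0.911]]
contact_force: [0.4, 0.2, -1.3]
finger_gap: 6.8
grasp_force: 68.9
```

```bash
python3 - <<'E'
from h import *
Y=np.array([.0515,.9987]);X=np.array([.9987,-.0515]);C=np.array([518,-106.9])
s=arm.state();p=s["position"];z=s["eef_rot"][:,2];print(p,((p[:2]-C)@X),((p[:2]-C)@Y),s["contact_force"],s["eef_rot"].round(3).tolist(),s["clock"])
e=s["eef_rot"];yy=e[:,1];lip=p-58*yy+56.6*z;print("lip jig",(lip[:2]-C)@X,(lip[:2]-C)@Y,lip[2])
E
```

```text
[ 569.68883235 -103.99518423  149.07338911] 51.47203885586548 5.563014373433132 [ 0.38089382  0.22213843 -1.3159759 ] [[0.05, 0.91, 0.412], [0.999, -0.045, -0.022], [-0.002, 0.413, -0.911]] 9.2333
lip jig 22.015618498651296 5.375757782081542 73.57576638486248
```

>>> carry_out:
  moves: "0 0 0 0 0 0 1;0 0 0 0 0 0 1;0 0 0 0 0 0 1;0 0 0 0 0 0 1;0 0 0 0 0 0 1;0 0 0 0 0 0 1"

```text
clock: 9.73
position: [568.7, -103.7, 148.1]
eef_rot: [[0.05, 0.91, 0.411], [0.999, -0.045, -0.022], [-0.001, 0.412, -0.911]]
contact_force: [-0.7, 0.5, -1.5]
finger_gap: 7.1
grasp_force: 68.9
```

>>> carry_out:
  moves: "0 0 0.5 0 0 0 1;0 0 1 0 0 0 1;0.2 0 1.5 0 0 0 1;0.3 0 1.5 0.002 0.035 0 1;0.3 0 1 0.003 0.052 0 1;0.5 0 0.5 0.003 0.07 0 1;0.5 0 0 0.003 0.07 0 1;0.5 0 0 0.004 0.08 0 1"

```text
clock: 10.4
position: [592.3, -103.9, 210.3]
eef_rot: [[0.05, 0.992, 0.117], [0.999, -0.049, -0.009], [-0.003, 0.117, -0.993]]
contact_force: [-0.0, 0.0, -2.1]
finger_gap: 6.9
grasp_force: 68.9
```

```bash
python3 - <<'E'
from h import *
s=arm.state();print(s["position"],s["contact_force"],s["eef_rot"].round(3).tolist(),s["clock"],s["qvel"].round())
w=eyes.camera("wrist");np.save("w4.npy",wristT(s));t=eyes.camera("top")
cv2.imwrite("pics/w4.png",w[:,:,::-1]);cv2.imwrite("pics/t4.png",t[:,:,::-1])
c=cv2.resize(t[165:255,230:370],None,fx=4,fy=4,interpolation=cv2.INTER_CUBIC)[:,:,::-1]
o=np.zeros((600,800,3),np.uint8);o[:,:560][180:600]=w[:,:,::-1];o[:180,:280]=cv2.resize(c,(280,180))
cv2.imwrite("pics/o4.png",o)
E
```

```text
[ 592.26066431 -103.89355301  210.34178682] [-0.00960902  0.02091749 -2.13253423] [[0.05, 0.992, 0.117], [0.999, -0.049, -0.009], [-0.003, 0.117, -0.993]] 10.4 [  9.  47.  70.  77. -16.   7.]
```

View pics/o4.png

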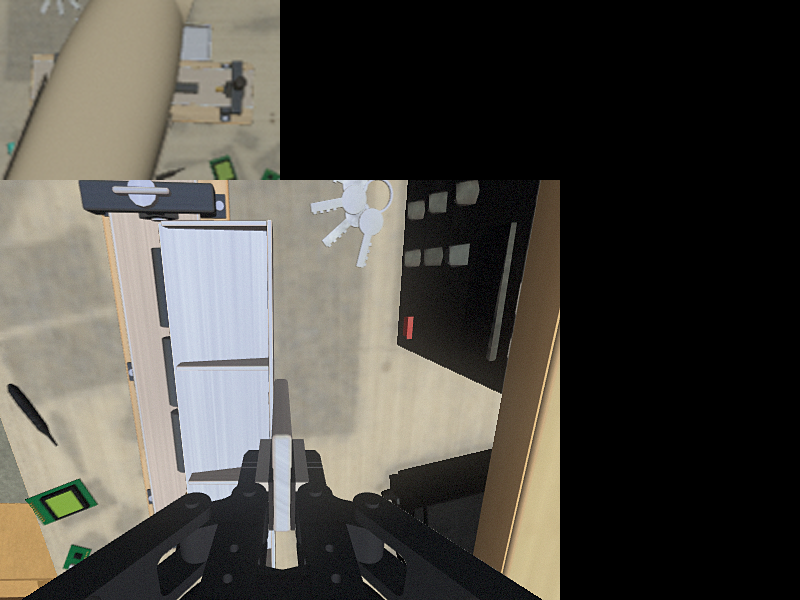

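The tray is empty and the three dark rods lie in line along the fold, at about (160,290), (170,370) and (178,440) in the view. Next I'll stand the tray back on the desk near its first place.

>>> carry_out:
  moves: "0 0.5 0 0.003 0.06 0 1;0 1.5 0 0.003 0.055 0 1;-0.4 2.5 0 0 0 0.02 1;-0.6 3 0 0 0 0.02 1;-0.7 3.3 0 0 0 0.02 1;-0.8 3.3 0 0 0 0.02 1;-0.8 3.3 0 0 0 0.02 1;-0.8 3.3 0 0 0 0.02 1"

```text
clock: 11.17
position: [549.8, 104.6, 208.5]
eef_rot: [[-0.071, 0.997, 0.005], [0.997, 0.071, -0.0], [-0.001, 0.005, -1.0]]
contact_force: [0.8, 0.3, -0.9]
finger_gap: 6.9
grasp_force: 69.3
```

>>> carry_out:
  moves: "-0.8 3.3 0 0 0 0.02 1;-0.8 3.3 -0.5 0 0 0.02 1;-0.8 3 -1 0 0 0.02 1;-0.8 2.5 -1.5 0 0 0.02 1;-0.4 1.5 -1.5 0 0 0.02 1;0 0.7 -1.5 0 0 0 1;0 0 -1.5 0 0 0 1;0 0 -1 0 0 0 1"

```text
clock: 11.83
position: [513.4, 246.7, 122.1]
eef_rot: [[-0.171, 0.985, 0.003], [0.985, 0.171, -0.0], [-0.001, 0.003, -1.0]]
contact_force: [0.2, -0.6, -1.7]
finger_gap: 6.6
grasp_force: 69.4
```

```bash
python3 - <<'E'
from h import *
s=arm.state();print(s["position"],s["contact_force"],s["eef_rot"].round(3).tolist(),s["clock"],s["qvel"].round())
E
```

```text
[513.44709835 246.7254493  122.10759968] [ 0.21086253 -0.55707385 -1.73359932] [[-0.171, 0.985, 0.003], [0.985, 0.171, -0.0], [-0.001, 0.003, -1.0]] 11.8333 [ -1.   5.  -9. -14.  -0.  -0.]
```

>>> carry_out:
  moves: "0 0 -1 0 0 0 1;0 0 -1.2 0 0 0 1;0 0 -1 0 0 0 1;0 0 -0.6 0 0 0 1;0 0 -0.3 0 0 0 1;0 0 -0.1 0 0 0 1;0 0 0 0 0 0 1"

```text
clock: 12.42
position: [514.9, 246.1, 81.3]
eef_rot: [[-0.169, 0.986, 0.003], [0.986, 0.169, -0.001], [-0.001, 0.003, -1.0]]
contact_force: [-0.2, 0.6, -2.2]
finger_gap: 6.6
grasp_force: 69.4
```

>>> carry_out:
  moves: "0 0 -0.2 0 0 0 1;0 0 -0.2 0 0 0 1;0 0 -0.2 0 0 0 1;0 0 -0.1 0 0 0 1;0 0 -0.1 0 0 0 1;0 0 -0.05 0 0 0 1;0 0 0 0 0 0 1"

```text
clock: 13.0
position: [514.8, 246.3, 73.0]
eef_rot: [[-0.17, 0.986, 0.003], [0.986, 0.17, -0.001], [-0.001, 0.003, -1.0]]
contact_force: [-0.0, -1.1, 0.9]
finger_gap: 6.9
grasp_force: 69.8
```

>>> carry_out:
  moves: "0 0 -0.05 0 0 0 1;0 0 0 0 0 0 0.7;0 0 0 0 0 0 0.5;0 0 0 0 0 0 0.5;0 0 0 0 0 0 0.5;0 0 0 0 0 0 0.5"

```text
clock: 13.5
position: [514.7, 246.3, 72.1]
eef_rot: [[-0.17, 0.986, 0.002], [0.986, 0.17, -0.001], [-0.001, 0.002, -1.0]]
contact_force: [1.0, 0.7, 0.6]
finger_gap: 42.6
grasp_force: 0.0
```

>>> carry_out:
  moves: "0 0 0.5 0 0 0 0.5;0 0 1.5 0 0 0 0.5;0 0 2.5 0 0 0 0.5;0 -1 3 0 0 0 0.5;0 -2.5 2 0 0 0 0.5;0 -3.5 0.5 0 0 -0.03 0.5;0 -3.8 0 0 0 -0.03 0.5;0 -3.8 0 0 0 -0.03 0.5"

```text
clock: 14.17
position: [515.1, 99.3, 173.6]
eef_rot: [[-0.08, 0.997, 0.005], [0.997, 0.08, -0.001], [-0.002, 0.005, -1.0]]
contact_force: [0.3, -0.3, -0.8]
finger_gap: 42.9
grasp_force: 0.0
```

>>> carry_out:
  moves: "0 -3.8 0 0 0 -0.03 0.5;0 -3.8 0 0 0 -0.03 0.5;0 -3.8 0 0 0 -0.03 0.5;0 -3.8 0 0 0 -0.03 0.5;-0.1 -3.8 0 0 0 -0.01 0.5;-0.1 -3.8 0 0 0 0 0.5;-0.1 -3.5 0 0 0 0 0.5;-0.1 -2.8 0 0 0 0 0.5"

```text
clock: 14.83
position: [510.5, -193.6, 172.8]
eef_rot: [[0.051, 0.999, 0.003], [0.999, -0.051, -0.002], [-0.002, 0.003, -1.0]]
contact_force: [0.5, 1.0, 0.3]
finger_gap: 42.9
grasp_force: 0.0
```

>>> carry_out:
  moves: "-0.1 -1.8 0 0 0 0 0.5;0 -1 0 0 0 0 0.5;0 -0.3 0 0 0 0 0.5;0 0 0 0 0 0 0.5;0 0 0 0 0 0 0.5"

```text
clock: 15.25
position: [509.7, -220.7, 172.2]
eef_rot: [[0.049, 0.999, 0.002], [0.999, -0.049, -0.001], [-0.001, 0.002, -1.0]]
contact_force: [-0.3, 0.3, 0.3]
finger_gap: 42.9
grasp_force: 0.0
```

```bash
python3 - <<'E'
from h import *
s=arm.state();print(s["position"],s["contact_force"],s["eef_rot"].round(3).tolist(),s["clock"],s["qvel"].round())
w=eyes.camera("wrist");np.save("w5.npy",wristT(s));t=eyes.camera("top")
cv2.imwrite("pics/w5.png",w[:,:,::-1]);cv2.imwrite("pics/t5.png",t[:,:,::-1])
# dark-pixel blobs along the fold line in wrist image
T=wristT(s);Y=np.array([.0515,.9987]);C=np.array([518,-106.9])
g=cv2.cvtColor(w,cv2.COLOR_RGB2GRAY)
row=[]
for y in range(-140,150,2):
    q=C+y*Y; u,v=proj("wrist",[q[0],q[1],45],T); 
    if 0<=u<560 and 0<=v<420: row.append((y,int(g[int(v),int(u)])))
print(row)
E
```

```text
[ 509.66149448 -220.68508867  172.23530613] [-0.28097982  0.27821395  0.33535665] [[0.049, 0.999, 0.002], [0.999, -0.049, -0.001], [-0.001, 0.002, -1.0]] 15.25 [ 1. -0. -0. -0. -0. -0.]
[(-140, 74), (-138, 78), (-136, 51), (-134, 53), (-132, 85), (-130, 79), (-128, 60), (-126, 124), (-124, 117), (-122, 111), (-120, 112), (-118, 109), (-116, 57), (-114, 175), (-112, 170), (-110, 176), (-108, 174), (-106, 174), (-104, 174), (-102, 177), (-100, 177), (-98, 176), (-96, 174), (-94, 177), (-92, 182), (-90, 187), (-88, 83), (-86, 84), (-84, 82), (-82, 86), (-80, 81), (-78, 81), (-76, 84), (-74, 82), (-72, 81), (-70, 80), (-68, 80), (-66, 82), (-64, 81), (-62, 85), (-60, 77), (-58, 80), (-56, 76), (-54, 74), (-52, 83), (-50, 79), (-48, 78), (-46, 78), (-44, 79), (-42, 80), (-40, 78), (-38, 75), (-36, 77), (-34, 71), (-32, 72), (-30, 58), (-28, 176), (-26, 170), (-24, 174), (-22, 69), (-20, 77), (-18, 78), (-16, 74), (-14, 75), (-12, 70), (-10, 77), (-8, 74), (-6, 73), (-4, 71), (-2, 75), (0, 73), (2, 78), (4, 69), (6, 68), (8, 75), (10, 70), (12, 72), (14, 71), (16, 71), (18, 72), (20, 72), (22, 71), (24, 66)]
```

>>> carry_out:
  moves: "0 -1 0 0 0 0 0.5;0 -1.3 0 0 0 0 0.5;0 -0.9 -0.5 0 0 0 0.5;0 -0.1 -1.5 0 0 0 0.5;0 0 -2 0 0 0 0.5;0 0 -2 0 0 0 0.5;0 0 -1.2 0 0 0 0.5;0 0 0 0 0 0 0.5"
  newtons: 50

```text
clock: 16.02
position: [507.8, -254.5, 96.8]
eef_rot: [[0.051, 0.999, -0.002], [0.999, -0.051, 0.001], [0.001, -0.003, -1.0]]
contact_force: [-0.6, 0.7, -0.7]
finger_gap: 42.7
grasp_force: 0.0
```

>>> carry_out:
  moves: "0 0 0 0 0 0 0.5;0 0 0 0 0 0 0.8;0 0 0 0 0 0 1;0 0 0 0 0 0 1;0 0 0 0 0 0 1;0 0 0 0 0 0 1"
  newtons: 50

```text
clock: 16.52
position: [512.5, -255.7, 101.7]
eef_rot: [[0.049, 0.999, 0.008], [0.999, -0.049, -0.004], [-0.003, 0.008, -1.0]]
contact_force: [6.1, 0.0, -4.1]
finger_gap: 17.6
grasp_force: 48.8
```

>>> carry_out:
  moves: "0.3 0.2 0 0 0 0 1;0.03 0.5 0 0 0 0 1;0.04 0.8 0 0 0 0 1;0.04 0.8 0 0 0 0 1;0.04 0.8 0 0 0 0 1;0.04 0.8 0 0 0 0 1;0.03 0.5 0 0 0 0 1;0 0 0 0 0 0 1"

```text
clock: 17.18
position: [514.8, -213.1, 101.7]
eef_rot: [[0.051, 0.999, 0.002], [0.999, -0.051, -0.008], [-0.008, 0.002, -1.0]]
contact_force: [-3.4, -7.1, 1.9]
finger_gap: 17.7
grasp_force: 49.2
```

>>> carry_out:
  moves: "0 0.1 0 0 0 0 1;0 0.1 0 0 0 0 1;0 0.1 0 0 0 0 1;0 0.1 0 0 0 0 1"

```text
clock: 17.52
position: [515.0, -210.4, 101.7]
eef_rot: [[0.052, 0.999, 0.002], [0.999, -0.052, -0.009], [-0.009, 0.003, -1.0]]
contact_force: [-3.4, -10.8, -0.3]
finger_gap: 17.9
grasp_force: 49.1
```

>>> carry_out:
  moves: "0.01 0.2 0 0 0 0 1;0.01 0.2 0 0 0 0 1;0.01 0.2 0 0 0 0 1;0.01 0.1 0 0 0 0 1;0 0.1 0 0 0 0 1;0 0.1 0 0 0 0 1"

```text
clock: 18.02
position: [515.4, -201.6, 101.7]
eef_rot: [[0.052, 0.999, 0.002], [0.999, -0.052, -0.01], [-0.009, 0.003, -1.0]]
contact_force: [-3.5, -11.3, -1.8]
finger_gap: 17.5
grasp_force: 49.0
```

>>> carry_out:
  moves: "0 0.1 0 0 0 0 1;0 0.1 0 0 0 0 1;0 0.1 0 0 0 0 1"

```text
clock: 18.27
position: [515.5, -198.6, 101.7]
eef_rot: [[0.052, 0.999, 0.002], [0.999, -0.052, -0.01], [-0.009, 0.003, -1.0]]
contact_force: [-2.9, -11.5, 0.3]
finger_gap: 17.6
grasp_force: 49.0
```

>>> carry_out:
  moves: "0 0.1 0 0 0 0 1;0 0.1 0 0 0 0 1"

```text
clock: 18.43
position: [515.6, -196.6, 101.8]
eef_rot: [[0.052, 0.999, 0.003], [0.999, -0.052, -0.01], [-0.01, 0.003, -1.0]]
contact_force: [-2.5, -11.3, -1.0]
finger_gap: 17.3
grasp_force: 49.0
```

>>> carry_out:
  moves: "0 0.1 0 0 0 0 1;0 0.1 0 0 0 0 1"

```text
clock: 18.6
position: [515.7, -194.6, 101.7]
eef_rot: [[0.052, 0.999, 0.003], [0.999, -0.052, -0.01], [-0.009, 0.003, -1.0]]
contact_force: [-2.2, -11.5, -1.2]
finger_gap: 17.3
grasp_force: 49.0
```

>>> carry_out:
  moves: "0 0.1 0 0 0 0 1;0 0.1 0 0 0 0 1"

```text
clock: 18.77
position: [515.8, -192.6, 101.8]
eef_rot: [[0.052, 0.999, 0.003], [0.999, -0.052, -0.01], [-0.009, 0.003, -1.0]]
contact_force: [-1.9, -11.1, -0.1]
finger_gap: 17.3
grasp_force: 49.0
```

>>> carry_out:
  moves: "0 0.1 0 0 0 0 1;0 0 0 0 0 0 1"

```text
clock: 18.93
position: [515.8, -191.4, 101.8]
eef_rot: [[0.052, 0.999, 0.003], [0.999, -0.052, -0.009], [-0.009, 0.004, -1.0]]
contact_force: [-1.3, -10.6, -0.6]
finger_gap: 17.5
grasp_force: 49.0
```

```bash
cat >> h.py <<'E'
def profile():
    s=arm.state();w=eyes.camera("wrist");T=wristT(s);Y=np.array([.0515,.9987]);C=np.array([518,-106.9])
    g=cv2.cvtColor(w,cv2.COLOR_RGB2GRAY);r=[]
    for y in range(-90,160):
        q=C+y*Y;u,v=proj("wrist",[q[0],q[1],45.7],T)
        if 0<=u<560 and 0<=v<420:r.append((y,int(g[int(v),int(u)])))
    return s,w,r
E
python3 - <<'E'
from h import *
s,w,r=profile();cv2.imwrite("pics/w6.png",w[:,:,::-1]);print(s["position"],r)
E
```

```text
[ 515.84468222 -191.43989695  101.75318095] [(-90, 82), (-89, 82), (-88, 79), (-87, 73), (-86, 61), (-85, 52), (-84, 51), (-83, 47), (-82, 53), (-81, 51), (-80, 49), (-79, 47), (-78, 78), (-77, 77), (-76, 80), (-75, 75), (-74, 77), (-73, 73), (-72, 59), (-71, 48), (-70, 54), (-69, 85), (-68, 88), (-67, 83), (-66, 86), (-65, 70), (-64, 64), (-63, 145), (-62, 135), (-61, 136), (-60, 137), (-59, 133), (-58, 134), (-57, 137), (-56, 138), (-55, 135), (-54, 140), (-53, 82), (-52, 85), (-51, 91), (-50, 91), (-49, 93), (-48, 84), (-47, 84), (-46, 85), (-45, 92), (-44, 91), (-43, 88), (-42, 88), (-41, 90), (-40, 86), (-39, 82), (-38, 87), (-37, 90), (-36, 89), (-35, 87), (-34, 83), (-33, 86), (-32, 85), (-31, 85), (-30, 81), (-29, 83), (-28, 89), (-27, 83), (-26, 82), (-25, 85), (-24, 83), (-23, 84), (-22, 84), (-21, 86), (-20, 85), (-19, 79), (-18, 84), (-17, 82), (-16, 83), (-15, 83), (-14, 86), (-13, 81), (-12, 85), (-11, 79), (-10, 78), (-9, 84), (-8, 77), (-7, 81), (-6, 80), (-5, 82), (-4, 78), (-3, 76), (-2, 76), (-1, 76), (0, 76), (1, 81), (2, 79), (3, 77), (4, 76), (5, 76), (6, 65), (7, 78), (8, 84), (9, 73), (10, 77), (11, 79), (12, 74), (13, 78), (14, 78), (15, 77), (16, 70), (17, 78), (18, 72), (19, 76), (20, 80), (21, 76), (22, 78), (23, 78), (24, 74), (25, 73), (26, 76), (27, 84), (28, 75), (29, 78), (30, 74), (31, 73), (32, 77), (33, 79), (34, 76), (35, 74), (36, 78), (37, 75), (38, 79)]
```

>>> carry_out:
  moves: "0 0.1 0 0 0 0 1;0 0.1 0 0 0 0 1"

```text
clock: 19.15
position: [515.9, -189.7, 101.7]
eef_rot: [[0.052, 0.999, 0.003], [0.999, -0.052, -0.01], [-0.009, 0.004, -1.0]]
contact_force: [-1.7, -11.4, -1.9]
finger_gap: 17.2
grasp_force: 49.0
```

>>> carry_out:
  moves: "0.01 0.1 0 0 0 0 1;0 0.1 0 0 0 0 1"

```text
clock: 19.32
position: [516.0, -187.8, 101.7]
eef_rot: [[0.052, 0.999, 0.003], [0.999, -0.052, -0.01], [-0.01, 0.004, -1.0]]
contact_force: [-1.4, -12.5, -2.3]
finger_gap: 17.2
grasp_force: 49.0
```

>>> carry_out:
  moves: "0 0.1 0 0 0 0 1;0 0.1 0 0 0 0 1"

```text
clock: 19.48
position: [516.1, -186.1, 101.8]
eef_rot: [[0.052, 0.999, 0.003], [0.999, -0.052, -0.011], [-0.01, 0.004, -1.0]]
contact_force: [-1.8, -13.7, -2.0]
finger_gap: 17.4
grasp_force: 48.9
```

>>> carry_out:
  moves: "0 0.1 0 0 0 0 1;0 0.1 0 0 0 0 1"

```text
clock: 19.65
position: [516.2, -184.4, 101.8]
eef_rot: [[0.052, 0.999, 0.003], [0.999, -0.052, -0.011], [-0.011, 0.004, -1.0]]
contact_force: [-1.6, -13.8, -3.9]
finger_gap: 17.6
grasp_force: 48.9
```

>>> carry_out:
  moves: "0 0 0 0 0 0 1;0 0 0 0 0 0 1"

```text
clock: 19.82
position: [516.2, -184.3, 101.8]
eef_rot: [[0.052, 0.999, 0.003], [0.999, -0.052, -0.011], [-0.011, 0.004, -1.0]]
contact_force: [-1.9, -12.7, -2.4]
finger_gap: 17.3
grasp_force: 48.9
```

```bash
python3 - <<'E'
from h import *
s,w,r=profile();cv2.imwrite("pics/w7.png",w[:,:,::-1]);print(s["position"],s["contact_force"],[(y,g) for y,g in r if g>100 or -55<y<-40])
E
```

```text
[ 516.18399786 -184.27117942  101.75060753] [ -1.9302325  -12.74366035  -2.44736715] [(-56, 139), (-55, 131), (-54, 134), (-53, 134), (-52, 142), (-51, 83), (-50, 87), (-49, 87), (-48, 88), (-47, 84), (-46, 88), (-45, 89), (-44, 90), (-43, 88), (-42, 84), (-41, 84)]
```

>>> carry_out:
  moves: "0 0 0 0 0 0 0.8;0 0 0 0 0 0 0.5;0 0 0 0 0 0 0.5;0 0 0 0 0 0 0.5;0 0 0 0 0 0 0.5"

```text
clock: 20.28
position: [515.6, -179.5, 100.7]
eef_rot: [[0.049, 0.999, 0.003], [0.999, -0.049, -0.002], [-0.001, 0.003, -1.0]]
contact_force: [-0.9, 0.2, -0.0]
finger_gap: 42.8
grasp_force: 0.0
```

>>> carry_out:
  moves: "0 0 0.5 0 0 0 0.5;0 0 1.5 0 0 0 0.5;0 0 2.5 0 0 0 0.5;0 0 2.5 0 0 0 0.5;0 0 2 0 0 0 0.5;0 0 1 0 0 0 0.5;0 0 0 0 0 0 0.5;0 0 0 0 0 0 0.5"

```text
clock: 20.95
position: [515.5, -179.6, 200.2]
eef_rot: [[0.049, 0.999, 0.003], [0.999, -0.049, -0.002], [-0.002, 0.003, -1.0]]
contact_force: [-0.5, 0.7, -0.6]
finger_gap: 42.4
grasp_force: 0.0
```

```bash
python3 - <<'E'
from h import *
s,w,r=profile();t=eyes.camera("top");print(s["position"],s["contact_force"],[(y,g) for y,g in r if g>100 or 120<y])
o=np.zeros((420,800,3),np.uint8);o[:,:560]=w[:,:,::-1]
c=cv2.resize(t[190:250,145:225],(240,180),interpolation=cv2.INTER_CUBIC)[:,:,::-1];o[:180,560:]=c
o[200:420,560:]=cv2.resize(w[180:330,200:364],(240,220),interpolation=cv2.INTER_CUBIC)[:,:,::-1]
cv2.imwrite("pics/o8.png",o)
E
```

```text
[ 515.54956075 -179.64902228  200.24623282] [-0.46882638  0.65033397 -0.57004594] [(-57, 113), (-56, 115), (-55, 109), (-54, 107), (-53, 107)]
```

View pics/o8.png

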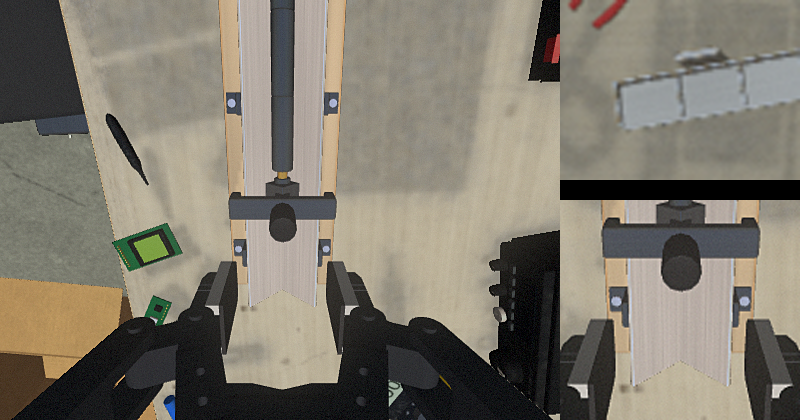

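The row lies closed up in the fold, with about 5 mm of brass showing at (283,176). The empty tray stands upright on the desk and the gripper is clear, so I'm handing in.

```bash
python3 -c "
from rig import arm
print(arm.job_done())"
```

```text
the job is handed in; nothing more can be done
None
```

The job is handed in (no verdict came back): the three rods lie closed up in the fold against the end stop with the nose pressed in about 5 mm, and the empty tray stands upright on the desk.

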